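# Battery changeover at the dispatch desk

### The job

Change over the printer batteries: switch the charging dock fully off with its lever, move every charged pack (green) out of the dock and lay it flat, fin up, in the yellow issue tray, and lift every spent pack (red) out of the blue crate and seat it flat and square, fully home, in a dock pocket. When all are in place switch the dock fully on again; handle packs only while the dock is off, and leave the thermos and the scanner where they stand.

Things in the scene. Friction and masses are not known exactly. Their poses are not given: they have to be found in the camera images.
- spent1_mid (a point): Spent battery pack: dark block 70 (its x) by 100 (its y) by 28 mm high with an upright grip fin on top, 14 thick (x), 60 long (y) and 32 mm high, in the middle, so 60 mm high in all; about 0.26 kg; red stripes; starts lying flat in the blue crate, fin up. This point lies on its vertical centre line, half-way up (30 mm above its underside; the fin reaches from 2 mm below this point to 30 mm above it); z is up. Some packs are absent from some starts.
- spent2_mid (a point): Spent battery pack: dark block 70 (its x) by 100 (its y) by 28 mm high with an upright grip fin on top, 14 thick (x), 60 long (y) and 32 mm high, in the middle, so 60 mm high in all; about 0.26 kg; red stripes; starts lying flat in the blue crate, fin up. This point lies on its vertical centre line, half-way up (30 mm above its underside; the fin reaches from 2 mm below this point to 30 mm above it); z is up. Some packs are absent from some starts.
- spent3_mid (a point): Spent battery pack: dark block 70 (its x) by 100 (its y) by 28 mm high with an upright grip fin on top, 14 thick (x), 60 long (y) and 32 mm high, in the middle, so 60 mm high in all; about 0.26 kg; red stripes; starts lying flat in the blue crate, fin up. This point lies on its vertical centre line, half-way up (30 mm above its underside; the fin reaches from 2 mm below this point to 30 mm above it); z is up. Some packs are absent from some starts.
- charged1_mid (a point): Charged battery pack: dark block 70 (its x) by 100 (its y) by 28 mm high with an upright grip fin on top, 14 thick (x), 60 long (y) and 32 mm high, in the middle, so 60 mm high in all; about 0.26 kg; green stripes; starts seated in a pocket of the dock, fin up. This point lies on its vertical centre line, half-way up (30 mm above its underside; the fin reaches from 2 mm below this point to 30 mm above it); z is up. Some packs are absent from some starts.
- charged2_mid (a point): Charged battery pack: dark block 70 (its x) by 100 (its y) by 28 mm high with an upright grip fin on top, 14 thick (x), 60 long (y) and 32 mm high, in the middle, so 60 mm high in all; about 0.26 kg; green stripes; starts seated in a pocket of the dock, fin up. This point lies on its vertical centre line, half-way up (30 mm above its underside; the fin reaches from 2 mm below this point to 30 mm above it); z is up. Some packs are absent from some starts.
- charged3_mid (a point): Charged battery pack: dark block 70 (its x) by 100 (its y) by 28 mm high with an upright grip fin on top, 14 thick (x), 60 long (y) and 32 mm high, in the middle, so 60 mm high in all; about 0.26 kg; green stripes; starts seated in a pocket of the dock, fin up. This point lies on its vertical centre line, half-way up (30 mm above its underside; the fin reaches from 2 mm below this point to 30 mm above it); z is up. Some packs are absent from some starts.
- crate: Blue returns crate, open on top, fixed: 350 (its x) by 180 (y) by 80 mm high, walls and floor 5 mm thick. Origin: centre of its underside.
- tray: Yellow issue tray, open on top, fixed: 330 (its x) by 160 (y) by 30 mm high, walls and floor 5 mm thick. Origin: centre of its underside. There is room for three packs side by side along its x.
- dock: Grey charging dock, fixed: 285 (its x) by 131 mm (y), 24 mm high, with three rectangular pockets in a row along its x at 84 mm pitch, each 75 (x) by 105 mm (y) and 14 mm deep (pocket floor 10 mm above the table), open on top; the packs stand in it across the row, their x along the dock's x, either way round. The power lever stands on a lug beside the middle pocket, on the dock's +y side. Origin: centre of the underside of the pocket block.
- lever (a joint): Power lever of the dock, rad: 0 = fully OFF, leaning to the dock's -x (towards the robot); 1.0 = fully ON, leaning to the dock's +x (away from the robot). It turns about an axis along the dock's y, 34 mm above the table, stays where it is left and needs about 1 N at the ball.
- lever_tip (a point): Centre of the red ball (26 mm diameter) at the end of the 10 mm thick, 80 mm long power lever: about 104 mm above the table and 38 mm to either side of the pivot at the ends of the swing, 114 mm in between.
- thermos: White thermos flask with a beige cap, 68 mm diameter, 195 mm high, loose, standing on the desk. Origin: centre of its underside. Bystander.
- scanner: Black hand-held barcode scanner lying on the desk, loose, about 70 by 185 mm, 50 mm high. Origin: on its underside, near its middle. Bystander.
- pocket1 (a point): Dock pocket, at the dock's -x end, nearest the robot: the place of a pack's centre point when the pack is fully seated (40 mm above the table, 30 mm above the pocket floor). x and y as the dock's.
- pocket2 (a point): Dock pocket, middle: the place of a pack's centre point when the pack is fully seated (40 mm above the table, 30 mm above the pocket floor). x and y as the dock's.
- pocket3 (a point): Dock pocket, at the dock's +x end: the place of a pack's centre point when the pack is fully seated (40 mm above the table, 30 mm above the pocket floor). x and y as the dock's.
Mind the look-alikes: they are no part of the job. What is shaped like the part that bears charged2_mid but orange is not meant. What is shaped like the part that bears spent3_mid but pink is not meant.

How it is judged:
By the outcome, as a careful person would: the job done as asked, in the order asked, and still so for the second after the job is handed in, with the robot touching nothing.
Of spent1, spent2, spent3 only 2 to 3 are there at a start; the rules pass over those that are not, and their reading is None.
Of charged1, charged2, charged3 only 2 to 3 are there at a start; the rules pass over those that are not, and their reading is None.
At some moment in a run one of spent1, spent2, spent3 may be knocked a few centimetres aside while the robot is not near it.
It also fails if it takes over 210 s, if anything falls off the work surface, if the arm or the gripper's body presses on something with over 40 N, if the wrist force passes 120 N, or if a joint passes its speed limit or range.

### The arm

A 7-joint arm with a two-finger parallel gripper is mounted at the origin on the work surface. World frame = base frame: x ahead of the robot, y to its left, z up, the work surface at z = 0. Lengths are in mm, angles in rad, forces in N, time in s.
With the tool pointing down it reaches from about 425 to 950 mm from the base axis. Payload 4.7 kg.
Tool frame: the origin (TCP) lies midway between the tips of the shut fingers; the grasp point (between the pads) lies 19 mm behind it; z points along the fingers, y is the line along which they close (so a half turn about z gives the same grasp; the last joint's range is limited). The gripper opens to 87 mm and grips with 3 to 60 N. Pads are 19 mm wide; open, the fingers measure 117 mm over their backs; the gripper's body (75 mm by 190 mm) begins 51 mm behind the grasp point.
Start: joints at [-0.029, 0.469, -0.049, 1.532, 0.024, 1.141, -0.082], TCP at [675.018, 0.046, 222.573] pointing down, gripper open.
Joint ranges: [-2.59, 2.59], [-0.33, 1.99], [-1.39, 1.29], [0.1, 2.45], [-1.04, 4.18], [0.21, 1.99], [-2.66, 2.66]. Speed limits (rad/s): [2.57, 2.57, 3.14, 3.14, 3.14, 3.14, 3.14].

### API

Orientations are given as a unit quaternion [w, x, y, z].
In Python, from rig import sense, viewer, arm gives the robot as it stands. The module is installed in compiled form; this text tells all that it offers.
- The arm moves only by the tool step_arm, never from a script. Its argument "moves" is a list of rows, each a list of 7 numbers: the turn, a rotation vector about the tool's x, y, z in rad, then the shift along the tool's x, y, z in mm, then the opening, from -1 (shut) to 1 (fully open). In form: [[ax, ay, az, x, y, z, hand], ...]. A call has exactly 5 rows; each row is the pose to reach, as a shift and turn from the pose commanded when the call began, along the tool's axes at that moment; what a row does not reach only later rows make up. A row lasts 1/10 s, in which the tool goes at most 50 mm and 8.59 degrees, less where a joint would pass 70% of its speed; a pose out of reach is approached as far as the arm can. A call with a gripper value outside its range is refused whole. The fingers move at their own pace and stop on an object; "force" is the grip in N (left out, the last holds). Time passes only in rows, so rows that repeat a pose let the fingers close, or fill a call up. It gives the time, the measured TCP pose, the force, the opening and the grip force at its end, in the units of the state.
- sense(): the state, without advancing time (a new reading comes with each control period).
- viewer.get_image(name): name is "scene" or "side" or "wrist"; returns (picture, depth): 400x640x3 uint8, red, green, blue; 400x640 float32, mm along the optical axis (not along the pixel's ray), 0 where there is no reading.
- viewer.calibration(name): a dict with "mtx" (3x3 intrinsics, pixels), "R" (3x3) and "t" (3): a world point X has camera coordinates R X + t; the wrist camera has in their place "hand_eye" (4x4, takes a point from camera to tool coordinates, whose origin is the TCP and whose axes are the flange's). Camera axes: x right, y down, z forward; pixel columns grow to the right and rows downward; lengths in mm; the calibration is good to about 2 mm. The wrist camera is an equidistant fisheye: a pixel r from the principal point sees the ray r / f radians off the axis. A picture is of the moment at which its call begins: read the wrist's pose just before it. calibration takes no time and is no camera call.
- arm.hand_in(): hands the job in; it is judged then, once.
The state is a dict: "time": time; "joint_pos": joint angles; "joint_vel": joint speeds; "joint_efforts": joint torques, N m; "tcp_pos": TCP position; "tool_rot": TCP orientation; "contact_force": force on the tool from outside, world axes, zero at the start; "torque": the same for the moment, N m; "finger_gap": opening from 0.0 (shut) to 1.0 (fully open); "grasp_force": force on a finger pad.
Only numpy, scipy, OpenCV 4.12 (cv2) and the standard library are available. Lean on these libraries where they do the work, as an engineer would, in place of code of your own. Each camera call takes 0.05 s, during which the arm holds its last target. There are 200 camera calls.

## Working session

There is one attempt and no reset: what is moved stays moved. The work goes in short steps, Python scripts to look and compute and a tool call to move; the robot and the scene stay as the last step left them, time stands still between calls to the robot, and variables do not carry over. Pictures are saved under pics/ and viewed, at most 14 in all, crops included, and the job is handed in when it is done.

Besides the shell and the picture viewer there is one more tool, called after "Emit:" by a JSON object that holds its "method" and its "body". step_arm: Moves the arm, as the interface text tells. Its arguments: {"type":"object","properties":{"moves":{"type":"array"},"force":{"type":"number"}},"required":["moves"]}

```bash
mkdir -p pics; cat > h.py <<'E'
import numpy as np, cv2
from rig import sense, viewer, arm
def grab(n,save=None):
    im,d=viewer.get_image(n)
    if save: cv2.imwrite('pics/'+save,im[:,:,::-1])
    return im,d
def unproj(n,d):
    c=viewer.calibration(n);K=c['mtx'];v,u=np.mgrid[0:400,0:640]
    P=np.stack([(u-K[0,2])/K[0,0]*d,(v-K[1,2])/K[1,1]*d,d],-1)
    return (P-np.array(c['t']).ravel())@np.array(c['R'])   # world
E
python3 - <<'E'
from h import *
s=sense();print({k:np.round(v,3) for k,v in s.items()})
for n in('scene','side'):
    im,d=grab(n,n+'0.png');np.savez(n+'0.npz',im=im,d=d)
    c=viewer.calibration(n);print(n,np.round(c['mtx'],1).tolist(),np.round(-np.array(c['R']).T@np.array(c['t']).ravel()))
print(viewer.calibration('wrist'))
E
```

```text
{'time': np.float64(0.0), 'joint_pos': array([-0.029,  0.469, -0.049,  1.534,  0.024,  1.141, -0.082]), 'joint_vel': array([ 0.   ,  0.   , -0.001, -0.   , -0.001,  0.002,  0.002]), 'joint_efforts': array([ 0.0000e+00, -5.0797e+01, -8.0000e-02, -2.3616e+01, -6.1000e-02,
        3.8000e-02,  0.0000e+00]), 'tcp_pos': array([6.7443e+02, 4.0000e-03, 2.2152e+02]), 'tool_rot': array([-0.001,  0.707,  0.707, -0.001]), 'contact_force': array([ 0.166,  0.2  , -0.648]), 'torque': array([ 0.056, -0.05 , -0.01 ]), 'grasp_force': np.float64(0.0), 'finger_gap': np.float64(1.003)}
scene [[497.9, 0.0, 310.1], [0.0, 497.9, 191.5], [0.0, 0.0, 1.0]] [1176.  747.  976.]
side [[385.8, 0.0, 317.0], [0.0, 385.8, 198.3], [0.0, 0.0, 1.0]] [ -34. -576. 1005.]
{'mtx': array([[309.70691629,   0.        , 319.73411497],
       [  0.        , 309.70691629, 200.87989781],
       [  0.        ,   0.        ,   1.        ]]), 'hand_eye': array([[-1.29394401e-03, -9.69959750e-01, -2.43262016e-01,
         6.69032025e+01],
       [ 9.99999096e-01, -1.16619030e-03, -6.69176336e-04,
         2.77031836e-01],
       [ 3.65384307e-04, -2.43262662e-01,  9.69960383e-01,
        -1.61744428e+02],
       [ 0.00000000e+00,  0.00000000e+00,  0.00000000e+00,
         1.00000000e+00]])}
```

View pics/scene0.png

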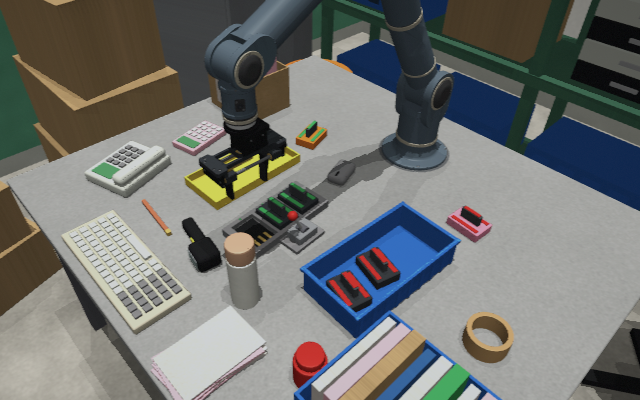

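View pics/side0.png

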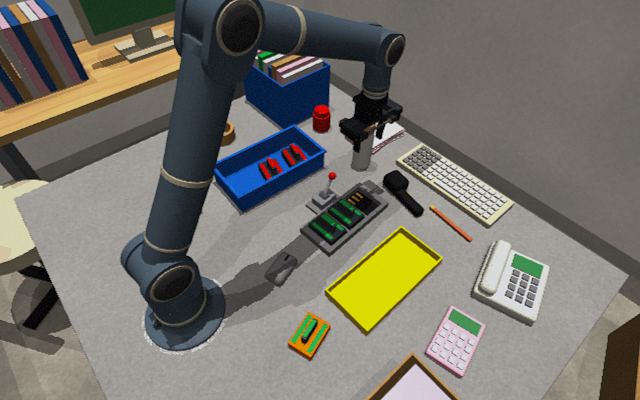

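The scene shows two green packs in the dock at (270,210) and (300,193), with the far pocket empty. Two red packs are in the crate at (350,290) and (378,266). The red lever ball is at (331,176) in side, and the tray is at (384,278) in side. The look-alikes are the orange pack at side (310,335) and the pink pack at scene (469,222). There is also a red jar at scene (310,360).

```bash
cat >> h.py <<'E'
def masks(im):
    h=cv2.cvtColor(im,cv2.COLOR_RGB2HSV);H,S,V=[h[...,i].astype(int) for i in range(3)]
    return dict(red=((H<5)|(H>175))&(S>170)&(V>90),green=(H>50)&(H<80)&(S>130)&(V>60),yellow=(H>25)&(H<35)&(S>170)&(V>90),blue=(H>105)&(H<120)&(S>150),dark=(V<70))
def blobs(m,W,amin=25):
    n,l,st,ce=cv2.connectedComponentsWithStats(m.astype(np.uint8))
    for i in range(1,n):
        if st[i,4]>=amin:
            p=W[l==i];yield ce[i],st[i,4],p
E
python3 - <<'E'
from h import *
for n in('scene','side'):
    f=np.load(n+'0.npz');im,d=f['im'],f['d'];W=unproj(n,d);np.save(n+'W.npy',W);m=masks(im)
    ok=(d>0)&(W[...,0]>200)&(W[...,0]<1000)&(abs(W[...,1])<500)&(W[...,2]>-15)&(W[...,2]<140)
    print(n,'table z',np.median(W[...,2][ok&(abs(W[...,2])<12)]))
    for c in('red','green','yellow','blue'):
        for ce,a,p in blobs(m[c]&ok,W):
            r=cv2.minAreaRect(p[:,:2].astype(np.float32))
            print(c,ce.round(),a,'med',np.median(p,0).round(),'z',np.percentile(p[:,2],[2,98]).round(),'rect',np.round(r[0]),np.round(r[1]),round(r[2],1))
E
```

```text
scene table z 0.8214681092544995
red [292. 215.] 67 med [583.  57. 113.] z [ 60. 121.] rect [565.  22.] [96. 21.] 64.0
red [465. 225.] 58 med [204. 336.  30.] z [27. 33.] rect [204. 331.] [79.  9.] 89.1
red [384. 259.] 151 med [480. 278.  64.] z [31. 69.] rect [476. 272.] [81. 39.] 77.5
red [370. 267.] 130 med [510. 263.  34.] z [30. 38.] rect [509. 261.] [81. 15.] 75.0
red [355. 283.] 195 med [584. 279.  37.] z [31. 71.] rect [584. 275.] [82. 36.] 77.6
red [340. 292.] 149 med [620. 266.  34.] z [31. 38.] rect [619. 265.] [84. 13.] 76.9
red [309. 360.] 896 med [814. 366.  89.] z [49. 93.] rect [809. 360.] [63. 61.] 1.3
green [297. 187.] 42 med [468. -53.  72.] z [68. 76.] rect [468. -55.] [49. 13.] 89.3
green [292. 200.] 92 med [491. -52.  39.] z [34. 43.] rect [489. -52.] [17. 85.] 2.9
green [310. 196.] 31 med [440. -28.  39.] z [35. 42.] rect [441. -29.] [32. 14.] 83.8
green [276. 202.] 53 med [551. -47.  71.] z [68. 75.] rect [551. -48.] [13. 51.] 3.8
green [270. 215.] 101 med [575. -46.  39.] z [36. 43.] rect [575. -45.] [14. 82.] 2.3
blue [381. 264.] 8938 med [465. 270.  33.] z 
[... 775 characters left out ...]
4 med [481. -63.  55.] z [38. 76.] rect [479. -58.] [39. 83.] 6.1
green [322. 231.] 94 med [443. -59.  40.] z [36. 45.] rect [444. -55.] [15. 85.] 3.5
green [454. 315.] 76 med [ 536. -490.   25.] z [22. 28.] rect [ 536. -488.] [21. 34.] 89.9
green [305. 322.] 64 med [ 220. -247.   31.] z [27. 34.] rect [ 220. -247.] [44. 10.] 16.5
green [311. 326.] 67 med [ 216. -274.   63.] z [39. 66.] rect [ 216. -270.] [35. 19.] 19.1
green [319. 334.] 92 med [ 227. -295.   30.] z [26. 33.] rect [ 228. -295.] [59. 11.] 17.8
yellow [383. 279.] 5419 med [ 477. -286.    7.] z [ 3. 33.] rect [ 495. -279.] [346. 174.] 1.5
blue [274. 153.] 5965 med [536. 349.  47.] z [  4. 131.] rect [609. 336.] [332. 602.] 88.1
```

```bash
python3 - <<'E'
from h import *
for n in('scene','side'):
    f=np.load(n+'0.npz');im,d=f['im'],f['d'];W=np.load(n+'W.npy');m=masks(im)
    v,u=np.mgrid[0:400,0:640]
    if n=='scene':
        b=(u>218)&(u<265)&(v>230)&(v<310)&(W[...,2]>150)&(W[...,2]<205)
        print('thermos',[np.round(x) for x in cv2.minAreaRect(W[b][:,:2].astype(np.float32))[:2]],W[b][:,2].max())
        b=(u>175)&(u<225)&(v>210)&(v<275)&m['dark']&(W[...,2]>5)
        print('scanner',[np.round(x) for x in cv2.minAreaRect(W[b][:,:2].astype(np.float32))])
    for c,z0,z1,box in(('green',62,80,(400,700,-120,20)),('red',56,75,(400,680,180,370))):
        b=(m[c]|m['dark'])&(W[...,2]>z0)&(W[...,2]<z1)&(W[...,0]>box[0])&(W[...,0]<box[1])&(W[...,1]>box[2])&(W[...,1]<box[3])
        for ce,a,p in blobs(b,W,20):
            r=cv2.minAreaRect(p[:,:2].astype(np.float32));print(n,c,'fin',ce.round(),a,np.median(p[:,2]).round(),np.round(r[0]),np.round(r[1]),round(r[2],1))
    b=m['yellow']&(W[...,2]>22)&(W[...,2]<36)&(abs(W[...,1])<450);r=cv2.minAreaRect(W[b][:,:2].astype(np.float32));print(n,'tray rim',r)
    b=m['blue']&(W[...,2]>70)&(W[...,2]<90)&(W[...,0]<700)&(abs(W[...,1])<400);r=cv2.minAreaRect(W[b][:,:2].astype(np.float32));print(n,'crate rim',r)
    if n=='side': cv2.imwrite('pics/crop.png',cv2.resize(im[120:260,220:420,::-1],None,fx=4,fy=4))
E
```

```text
thermos [array([780., 109.]), array([65., 65.])] 199.08127109583847
scanner [array([921., 292.]), array([1039.,  102.]), np.float64(66.0)]
scene green fin [298. 189.] 92 70.0 [468. -52.] [14. 63.] 1.4
scene green fin [277. 203.] 103 70.0 [552. -44.] [17. 59.] 3.4
scene red fin [379. 257.] 128 66.0 [488. 269.] [59. 16.] 74.3
scene red fin [350. 281.] 139 66.0 [597. 274.] [59. 15.] 77.1
scene tray rim ((487.86151123046875, -275.460205078125), (329.46826171875, 150.30271911621094), 1.303684115409851)
scene crate rim ((487.87603759765625, 278.57867431640625), (193.761474609375, 364.5805358886719), 87.94754791259766)
side green fin [346. 206.] 92 72.0 [551. -52.] [16. 61.] 1.0
side green fin [328. 221.] 98 72.0 [466. -58.] [15. 62.] 3.6
side red fin [300. 138.] 126 67.0 [652. 292.] [ 70. 174.] 24.4
side red fin [272. 140.] 31 65.0 [566. 357.] [ 8. 59.] 86.1
side red fin [251. 150.] 62 67.0 [470. 360.] [ 6. 90.] 88.8
side red fin [295. 150.] 53 66.0 [594. 266.] [60. 14.] 78.1
side red fin [271. 164.] 53 66.0 [486. 263.] [62. 14.] 77.1
side red fin [281. 178.] 21 64.0 [468. 184.] [ 7. 36.] 89.7
side red fin [269. 184.] 34 63.0 [424. 185.] [10. 46.] 89.3
side tray rim ((416.078125, -287.5194091796875), (477.0174560546875, 161.0701446533203), 1.759595274925232)
side crate rim ((488.07025146484375, 274.3092346191406), (199.10342407226562, 362.6407470703125), 87.69621276855469)
```

View pics/crop.png

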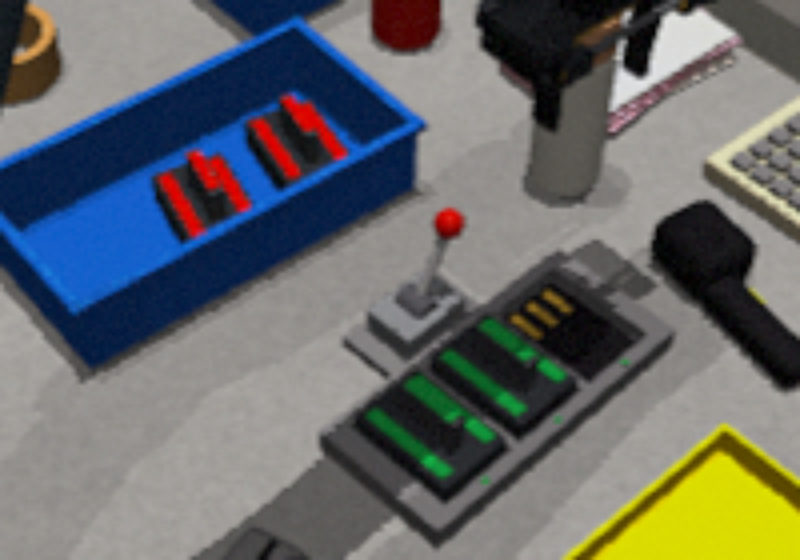

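The crop shows the green packs at crop (420,430) and (505,365), the empty pocket at (575,320), and the lever ball at (448,222) leaning ON. The red packs are at (200,190) and (295,140). The choice of packs is confirmed. I'll do the lever first.

Emit:
{"method": "step_arm", "body": {"moves": [[0,0,0,23,-25,0,-1],[0,0,0,46,-50,0,-1],[0,0,0,46,-50,45,-1],[0,0,0,46,-50,90,-1],[0,0,0,46,-50,135,-1]], "force": 20}}

```text
time: 0.6
tcp_pos: [631.6, 47.6, 91.8]
tool_rot: [0.005, 0.707, 0.707, 0.007]
contact_force: [3.6, 0.9, 3.1]
finger_gap: 0.612
grasp_force: 0.0
```

Emit:
{"method": "step_arm", "body": {"moves": [[0,0,0,0,-10,0,-1],[0,0,0,0,-25,0,-1],[0,0,0,0,-40,0,-1],[0,0,0,0,-55,0,-1],[0,0,0,0,-70,0,-1]]}}

```text
time: 1.1
tcp_pos: [554.6, 45.7, 88.0]
tool_rot: [0.0, 0.707, 0.707, 0.0]
contact_force: [0.9, -0.5, -0.2]
finger_gap: 0.171
grasp_force: 0.4
```

Emit:
{"method": "step_arm", "body": {"moves": [[0,0,0,0,0,0,-1],[0,0,0,0,-4,0,-1],[0,0,0,0,-8,0,-1],[0,0,0,0,-12,0,-1],[0,0,0,0,-16,0,-1]]}}

```text
time: 1.6
tcp_pos: [539.3, 46.0, 87.6]
tool_rot: [0.0, 0.707, 0.707, 0.0]
contact_force: [1.5, -0.7, -0.6]
finger_gap: 0.006
grasp_force: 0.4
```

```bash
python3 - <<'E'
from h import *
s=sense();print(s['tcp_pos'].round(1),s['contact_force'].round(1),s['finger_gap'].round(3))
im,d=grab('side');cv2.imwrite('pics/c2.png',cv2.resize(im[60:260,220:480,::-1],None,fx=3,fy=3))
E
```

```text
Traceback (most recent call last):
AttributeError: 'float' object has no attribute 'round'
```

Emit:
{"method": "step_arm", "body": {"moves": [[0,0,0,0,-2,0,-1],[0,0,0,0,-4,0,-1],[0,0,0,0,-6,0,-1],[0,0,0,0,-8,0,-1],[0,0,0,0,-8,0,-1]]}}

```text
time: 2.1
tcp_pos: [530.8, 46.1, 87.6]
tool_rot: [-0.0, 0.707, 0.707, 0.0]
contact_force: [1.4, -0.1, 0.8]
finger_gap: 0.004
grasp_force: 0.2
```

```bash
python3 - <<'E'
from h import *
im,d=grab('side');cv2.imwrite('pics/c2.png',cv2.resize(im[60:260,220:480,::-1],None,fx=3,fy=3))
E
```

```text
(no output)
```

View pics/c2.png

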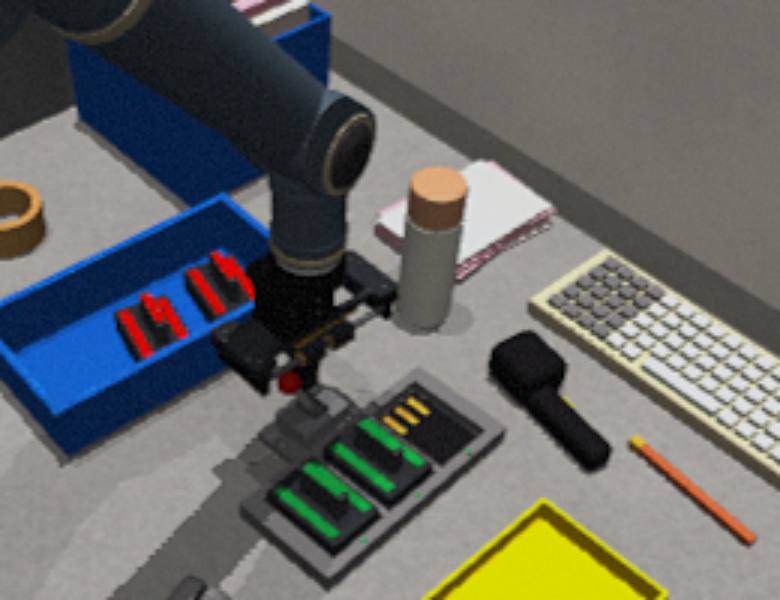

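The red ball, at crop (290,382), now leans towards the robot in front of the fingers. I'll push on until the stop is felt.

Emit:
{"method": "step_arm", "body": {"moves": [[0,0,0,0,-2,0,-1],[0,0,0,0,-3,0,-1],[0,0,0,0,-4,0,-1],[0,0,0,0,-5,0,-1],[0,0,0,0,-5,0,-1]]}}

```text
time: 2.65
tcp_pos: [528.7, 46.2, 88.3]
tool_rot: [0.002, 0.707, 0.707, 0.002]
contact_force: [6.9, -0.7, -2.1]
finger_gap: 0.005
grasp_force: 2.9
```

Emit:
{"method": "step_arm", "body": {"moves": [[0,0,0,0,-1,0,-1],[0,0,0,0,-2,0,-1],[0,0,0,0,-3,0,-1],[0,0,0,0,-3,0,-1],[0,0,0,0,-3,0,-1]]}}

```text
time: 3.15
tcp_pos: [528.5, 46.2, 88.6]
tool_rot: [0.004, 0.707, 0.707, 0.005]
contact_force: [12.5, 0.2, -7.3]
finger_gap: 0.006
grasp_force: 5.6
```

Emit:
{"method": "step_arm", "body": {"moves": [[0,0,0,0,12,0,-1],[0,0,0,0,28,-40,-1],[0,0,0,-20,28,-80,0],[0,0,-0.03,-60,28,-90,0],[0,0,-0.058,-94,28,-90,0]]}}

```text
time: 3.65
tcp_pos: [551.5, -49.0, 179.8]
tool_rot: [0.001, 0.686, 0.728, 0.001]
contact_force: [-0.5, -0.5, -0.3]
finger_gap: 0.193
grasp_force: 0.0
```

Emit:
{"method": "step_arm", "body": {"moves": [[0,0,0,0,0,0,0],[0,0,0,0,0,0,0],[0,0,0,0,0,0,0],[0,0,0,0,0,0,0],[0,0,0,0,0,0,0]]}}

```text
time: 4.15
tcp_pos: [550.8, -46.7, 177.3]
tool_rot: [-0.0, 0.686, 0.728, -0.0]
contact_force: [-0.6, -0.2, 0.0]
finger_gap: 0.494
grasp_force: 0.0
```

```bash
cat >> h.py <<'E'
from scipy.spatial.transform import Rotation as Ro
def wrist(save=None):
    s=sense();im,d=grab('wrist',save);c=viewer.calibration('wrist');K=c['mtx'];HE=c['hand_eye']
    v,u=np.mgrid[0:400,0:640];a,b=u-K[0,2],v-K[1,2];r=np.hypot(a,b)+1e-9;th=np.minimum(r/K[0,0],1.5)
    t=np.tan(th)/r;P=np.stack([a*t*d,b*t*d,d],-1)@HE[:3,:3].T+HE[:3,3]
    R=Ro.from_quat(np.array(s['tool_rot']),scalar_first=True).as_matrix()
    W=P@R.T+s['tcp_pos'];W[d<=0]=np.nan
    x=R[:,1];print('tcp',np.round(s['tcp_pos'],1),'yaw',round(np.degrees(np.arctan2(x[1],x[0])),2),'tilt',np.round(R[:2,2],4))
    return im,d,W,s
E
python3 - <<'E'
from h import *
im,d,W,s=wrist('w1.png');np.savez('w1.npz',im=im,W=W);m=masks(im)
print('dmax',d.max(),'table z',np.nanmedian(W[...,2]))
for c in('red','green','dark'):
    b=m[c]&(W[...,2]>20)&(W[...,2]<80)&(abs(W[...,1]+50)<80)&(W[...,0]<720)
    if c=='dark': b=b&(W[...,2]>62)
    for ce,a,p in blobs(b,W,60):
        r=cv2.minAreaRect(p[:,:2].astype(np.float32));print(c,ce.round(),a,'z',np.percentile(p[:,2],[2,50,98]).round(),np.round(r[0],1),np.round(r[1]),round(r[2],1))
E
```

```text
tcp [550.8 -46.7 177.3] yaw 3.44 tilt [-0.0008  0.0004]
dmax 1472.0101 table z 23.53067290714722
green [297. 193.] 992 z [37. 38. 40.] [528.8 -50.1] [12. 84.] 3.3
green [345. 194.] 996 z [37. 38. 40.] [576.6 -47.4] [13. 84.] 3.5
green [261. 192.] 901 z [37. 38. 40.] [491.9 -53.7] [13. 84.] 3.9
green [222. 193.] 1258 z [37. 39. 72.] [455.4 -47.7] [37. 68.] 3.6
green [321. 201.] 652 z [70. 71. 72.] [552.2 -48.5] [11. 50.] 3.7
dark [321. 202.] 190 z [67. 69. 70.] [552.5 -47.9] [14. 59.] 3.6
dark [237. 202.] 228 z [62. 68. 70.] [472.8 -54. ] [13. 61.] 12.8
```

View pics/w1.png

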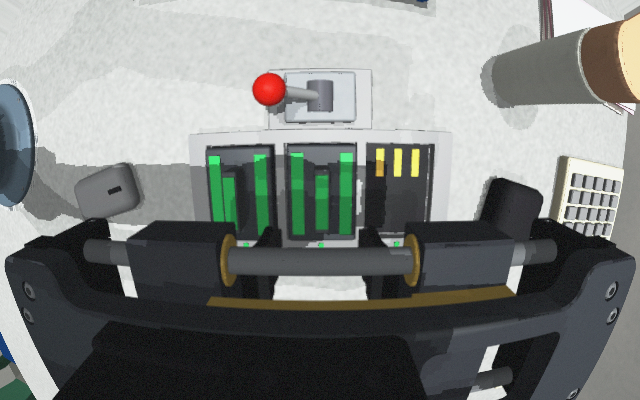

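The wrist view shows charged2 at (321,195), charged1 at (240,195), the empty pocket at (400,190) and the lever ball at (268,90) leaning OFF. Sizes and heights fit the description, so I'll grasp charged2.

Emit:
{"method": "step_arm", "body": {"moves": [[0,0,0,-2,2,35,0],[0,0,0,-2,2,70,0],[0,0,0,-2,2,105,0],[0,0,0,-2,2,125,0],[0,0,0,-2,2,134,0]]}}

```text
time: 4.7
tcp_pos: [551.7, -49.3, 41.4]
tool_rot: [-0.002, 0.686, 0.728, -0.001]
contact_force: [-0.7, 0.6, 0.9]
finger_gap: 0.499
grasp_force: 0.0
```

Emit:
{"method": "step_arm", "body": {"moves": [[0,0,0,0,0,0,-1],[0,0,0,0,0,0,-1],[0,0,0,0,0,0,-1],[0,0,0,0,0,0,-1],[0,0,0,0,0,0,-1]], "force": 30}}

```text
time: 5.2
tcp_pos: [553.3, -49.9, 44.5]
tool_rot: [0.0, 0.686, 0.727, 0.0]
contact_force: [-1.9, 0.6, 4.0]
finger_gap: 0.157
grasp_force: 30.0
```

Emit:
{"method": "step_arm", "body": {"moves": [[0,0,0,0,0,-20,-1],[0,0,0,0,0,-55,-1],[0,0,0,-35,-3,-80,-1],[0,0,0.015,-80,-6,-80,-1],[0,0,0.035,-125,-9,-80,-1]]}}

```text
time: 5.7
tcp_pos: [551.9, -176.1, 124.9]
tool_rot: [0.001, 0.699, 0.716, 0.001]
contact_force: [1.3, -0.3, -2.4]
finger_gap: 0.159
grasp_force: 30.0
```

Emit:
{"method": "step_arm", "body": {"moves": [[0,0,0,-45,-4,0,-1],[0,0,0,-85,-6,0,-1],[0,0,0,-104,-8,0,-1],[0,0,0,-104,-8,0,-1],[0,0,0,-104,-8,0,-1]]}}

```text
time: 6.2
tcp_pos: [545.5, -278.6, 123.2]
tool_rot: [-0.001, 0.699, 0.715, 0.0]
contact_force: [1.0, 0.6, -1.6]
finger_gap: 0.162
grasp_force: 30.0
```

```bash
python3 - <<'E'
from h import *
im,d,W,s=wrist('w2.png');np.savez('w2.npz',im=im,W=W);m=masks(im);print(s['finger_gap'],s['grasp_force'])
b=m['yellow']&(W[...,2]>24)&(W[...,2]<36)&(W[...,0]<700)
p=W[b];r=cv2.minAreaRect(p[:,:2].astype(np.float32));print('tray rim',r,len(p))
b=m['yellow']&(W[...,2]<12)&(W[...,2]>0)
print('floor',np.percentile(W[b],[1,50,99],axis=0).round())
E
```

```text
tcp [ 545.5 -278.6  123.2] yaw 1.29 tilt [-0.0006  0.0013]
0.161821861622637 29.997447221539915
tray rim ((414.0628356933594, -284.6402587890625), (479.8752746582031, 159.22909545898438), 1.9743692874908447) 2646
floor [[ 330. -327.    3.]
 [ 472. -243.    5.]
 [ 646. -206.    7.]]
```

View pics/w2.png

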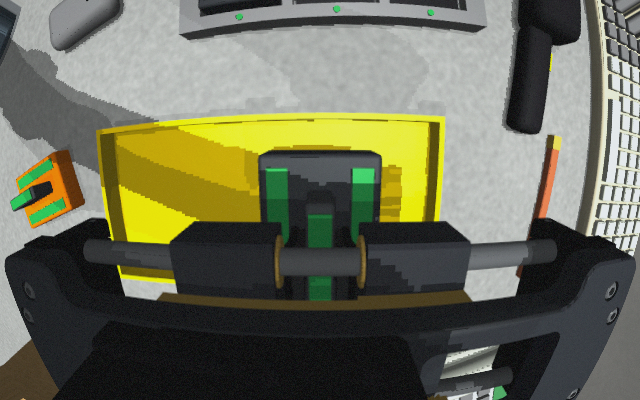

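The held pack at (320,205) hangs square over the right part of the tray, whose rim runs from (100,130) to (445,120). I'll lower it.

Emit:
{"method": "step_arm", "body": {"moves": [[0,0,0,-2,0,30,-1],[0,0,0,-2,0,55,-1],[0,0,0,-2,0,70,-1],[0,0,0,-2,0,78,-1],[0,0,0,-2,0,82,-1]]}}

```text
time: 6.75
tcp_pos: [546.2, -280.3, 41.2]
tool_rot: [-0.0, 0.698, 0.716, 0.0]
contact_force: [-0.0, -0.2, -1.8]
finger_gap: 0.16
grasp_force: 30.0
```

Emit:
{"method": "step_arm", "body": {"moves": [[0,0,0,0,0,2,-1],[0,0,0,0,0,2,-1],[0,0,0,0,0,2,0],[0,0,0,0,0,2,0],[0,0,0,0,0,2,0]]}}

```text
time: 7.25
tcp_pos: [546.4, -281.6, 40.4]
tool_rot: [0.001, 0.699, 0.715, 0.0]
contact_force: [-0.4, 0.7, 0.4]
finger_gap: 0.348
grasp_force: 0.0
```

Emit:
{"method": "step_arm", "body": {"moves": [[0,0,0,0,0,-40,0],[0,0,0,0,0,-80,0],[0,0,0,45,-15,-110,0],[0,0,0,90,-30,-120,0],[0,0,0,135,-44,-120,0]]}}

```text
time: 7.75
tcp_pos: [500.1, -148.0, 162.2]
tool_rot: [0.002, 0.7, 0.715, 0.002]
contact_force: [0.9, 1.1, -0.8]
finger_gap: 0.497
grasp_force: 0.0
```

Emit:
{"method": "step_arm", "body": {"moves": [[0,0,-0.02,45,-15,0,0],[0,0,-0.038,85,-27,0,0],[0,0,-0.038,94,-29,0,0],[0,0,-0.038,94,-29,0,0],[0,0,-0.038,94,-29,0,0]]}}

```text
time: 8.25
tcp_pos: [468.7, -56.6, 159.9]
tool_rot: [0.001, 0.686, 0.728, 0.0]
contact_force: [-0.9, -0.9, -0.1]
finger_gap: 0.501
grasp_force: 0.0
```

```bash
cat >> h.py <<'E'
def fins(m,W,cols,box,zt):
    for c in cols:
        b=m[c]&(W[...,2]>15)&(W[...,2]<zt+8)&(W[...,0]>box[0])&(W[...,0]<box[1])&(W[...,1]>box[2])&(W[...,1]<box[3])
        if c=='dark': b&=(W[...,2]>zt-8)
        for ce,a,p in blobs(b,W,60):
            r=cv2.minAreaRect(p[:,:2].astype(np.float32));print(c,ce.round(),a,'z',np.percentile(p[:,2],[2,50,98]).round(),np.round(r[0],1),np.round(r[1]),round(r[2],1))
E
python3 - <<'E'
from h import *
im,d,W,s=wrist();m=masks(im);np.savez('w3.npz',im=im,W=W);fins(m,W,('green','dark'),(400,720,-130,30),70)
E
```

```text
tcp [468.7 -56.6 159.9] yaw 3.41 tilt [ 0.0013 -0.0008]
green [293. 193.] 1118 z [37. 38. 40.] [444.2 -56.7] [12. 85.] 3.7
green [344. 193.] 1138 z [37. 38. 40.] [492.2 -53.4] [13. 84.] 4.0
green [319. 202.] 752 z [70. 71. 73.] [468.5 -55. ] [11. 50.] 4.1
dark [322. 223.] 105 z [68. 69. 70.] [469.2 -63.1] [13. 44.] 3.2
```

Emit:
{"method": "step_arm", "body": {"moves": [[0,0,0,2,0,35,0],[0,0,0,2,0,70,0],[0,0,0,2,0,95,0],[0,0,0,2,0,110,0],[0,0,0,2,0,117,0]]}}

```text
time: 8.8
tcp_pos: [467.4, -55.1, 40.8]
tool_rot: [-0.001, 0.686, 0.727, -0.001]
contact_force: [-0.3, -0.1, 0.3]
finger_gap: 0.499
grasp_force: 0.0
```

Emit:
{"method": "step_arm", "body": {"moves": [[0,0,0,0,0,0,-1],[0,0,0,0,0,0,-1],[0,0,0,0,0,0,-1],[0,0,0,0,0,0,-1],[0,0,0,0,0,0,-1]], "force": 30}}

```text
time: 9.3
tcp_pos: [468.2, -53.3, 43.2]
tool_rot: [0.0, 0.685, 0.728, 0.0]
contact_force: [-0.3, 0.1, 2.1]
finger_gap: 0.159
grasp_force: 30.0
```

Emit:
{"method": "step_arm", "body": {"moves": [[0,0,0,0,0,-20,-1],[0,0,0,0,0,-55,-1],[0,0,0,-35,-7,-80,-1],[0,0,0.015,-80,-15,-80,-1],[0,0,0.037,-124,-24,-80,-1]]}}

```text
time: 9.8
tcp_pos: [451.7, -179.5, 123.6]
tool_rot: [0.001, 0.698, 0.716, 0.001]
contact_force: [1.8, 0.1, -4.1]
finger_gap: 0.156
grasp_force: 30.0
```

Emit:
{"method": "step_arm", "body": {"moves": [[0,0,0,-45,-7,0,-1],[0,0,0,-85,-13,0,-1],[0,0,0,-100,-16,0,-1],[0,0,0,-100,-16,20,-1],[0,0,0,-100,-16,40,-1]]}}

```text
time: 10.3
tcp_pos: [437.5, -279.7, 82.2]
tool_rot: [0.0, 0.699, 0.715, 0.0]
contact_force: [0.5, -0.0, -3.3]
finger_gap: 0.158
grasp_force: 30.0
```

Pack edge clearance to charged2: 546−437−70 = 39 mm. That's fine, so I'll lower, release and head for the crate.

Emit:
{"method": "step_arm", "body": {"moves": [[0,0,0,-1,0,20,-1],[0,0,0,-1,0,34,-1],[0,0,0,-1,0,40,-1],[0,0,0,-1,0,43,-1],[0,0,0,-1,0,43,-1]]}}

```text
time: 10.8
tcp_pos: [437.9, -279.8, 39.6]
tool_rot: [-0.0, 0.699, 0.716, 0.0]
contact_force: [0.2, -0.4, -2.5]
finger_gap: 0.156
grasp_force: 30.0
```

Emit:
{"method": "step_arm", "body": {"moves": [[0,0,0,0,0,1,-1],[0,0,0,0,0,1,0],[0,0,0,0,0,1,0],[0,0,0,0,0,1,0],[0,0,0,0,0,1,0]]}}

```text
time: 11.3
tcp_pos: [438.3, -280.0, 38.9]
tool_rot: [0.0, 0.699, 0.716, 0.0]
contact_force: [-0.3, 0.6, 0.1]
finger_gap: 0.433
grasp_force: 0.0
```

Emit:
{"method": "step_arm", "body": {"moves": [[0,0,0,0,0,-40,0],[0,0,0,0,0,-80,0],[0,0,0,45,0,-100,0],[0,0,0,90,0,-140,0],[0,0,0,135,0,-150,0]]}}

```text
time: 11.8
tcp_pos: [436.0, -150.0, 189.8]
tool_rot: [0.002, 0.7, 0.715, 0.001]
contact_force: [1.3, 0.6, -0.2]
finger_gap: 0.502
grasp_force: 0.0
```

```bash
python3 - <<'E'
from h import *
print({k:np.round(sense()[k],3).tolist() for k in('tcp_pos','tool_rot')})
for n in('scene','side'):
    im,d=grab(n,n+'1.png');W=unproj(n,d);m=masks(im)
    fins(m,W,('red',),(320,680,185,370),68);fins(m,W,('green',),(330,680,-360,-200),65)
E
```

```text
{'tcp_pos': [435.998, -149.964, 189.779], 'tool_rot': [0.002, 0.7, 0.715, 0.001]}
red [384. 259.] 151 z [31. 64. 70.] [476.1 272.8] [82. 38.] 77.4
red [370. 267.] 131 z [30. 34. 38.] [510.2 260.8] [85. 14.] 74.1
red [355. 283.] 194 z [32. 37. 70.] [584.3 274.5] [82. 37.] 78.2
red [340. 292.] 148 z [31. 34. 38.] [618.6 265.4] [82. 14.] 76.5
green [251. 161.] 69 z [30. 34. 37.] [ 459.8 -279.8] [85. 15.] 88.8
green [222. 176.] 76 z [29. 34. 39.] [ 568.7 -279.6] [89. 15.] 88.6
red [298. 151.] 76 z [31. 38. 70.] [608.1 269.8] [76. 37.] 79.3
red [289. 157.] 63 z [32. 36. 40.] [572.3 273.7] [96. 15.] 76.8
red [274. 164.] 86 z [33. 38. 71.] [500.1 268.4] [74. 35.] 76.4
red [265. 170.] 67 z [33. 36. 39.] [464.3 272.6] [82. 15.] 75.3
green [403. 255.] 120 z [32. 66. 71.] [ 557.4 -279.7] [37. 85.] 1.9
green [393. 265.] 124 z [32. 35. 39.] [ 522.8 -281. ] [16. 87.] 3.2
green [378. 277.] 163 z [32. 39. 70.] [ 450.2 -282.1] [37. 86.] 3.1
green [368. 287.] 136 z [32. 35. 39.] [ 414.1 -282.3] [15. 86.] 1.0
```

View pics/side1.png

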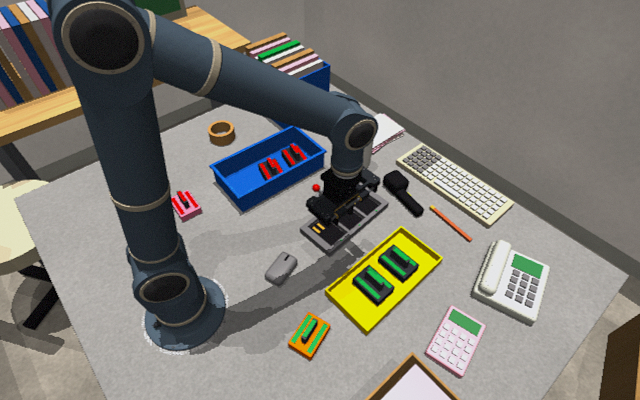

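Both green packs lie flat in the tray, at (372,282) and (398,262), and the spent packs are unmoved. I'll go over the far spent pack.

Emit:
{"method": "step_arm", "body": {"moves": [[0,0,0,35,14,-10,0],[0,0,0,80,32,-20,0],[0,0,0,125,50,-20,0],[0,0,0,170,68,-20,0],[0,0,0,215,86,-20,0]]}}

```text
time: 12.4
tcp_pos: [516.2, 68.2, 206.9]
tool_rot: [0.0, 0.699, 0.715, 0.0]
contact_force: [1.6, -1.1, 0.4]
finger_gap: 0.5
grasp_force: 0.0
```

Emit:
{"method": "step_arm", "body": {"moves": [[0,0,0.05,45,18,0,0],[0,0,0.1,90,36,0,0],[0,0,0.15,135,54,0,0],[0,0,0.2,175,72,0,0],[0,0,0.24,200,82,0,0]]}}

```text
time: 12.9
tcp_pos: [593.3, 272.4, 206.2]
tool_rot: [-0.001, 0.779, 0.627, 0.0]
contact_force: [0.6, -0.6, -1.5]
finger_gap: 0.497
grasp_force: 0.0
```

Emit:
{"method": "step_arm", "body": {"moves": [[0,0,0,0,0,10,0],[0,0,0,0,0,20,0],[0,0,0,0,0,20,0],[0,0,0,0,0,20,0],[0,0,0,0,0,20,0]]}}

```text
time: 13.4
tcp_pos: [593.1, 267.8, 187.4]
tool_rot: [0.0, 0.78, 0.626, 0.0]
contact_force: [-0.1, 0.6, -0.1]
finger_gap: 0.498
grasp_force: 0.0
```

```bash
python3 - <<'E'
from h import *
im,d,W,s=wrist('w4.png');m=masks(im);fins(m,W,('red','dark'),(400,690,195,350),65)
E
```

```text
tcp [593.1 267.8 187.4] yaw -12.47 tilt [ 0.0007 -0.0001]
red [300. 186.] 830 z [32. 34. 35.] [573.3 275.2] [83. 11.] 77.0
red [346. 189.] 771 z [32. 33. 35.] [620.2 263. ] [80. 12.] 77.2
red [323. 193.] 587 z [65. 66. 67.] [597.2 269.9] [49. 10.] 77.4
red [209. 201.] 736 z [32. 34. 67.] [480.1 283.9] [53. 36.] 75.6
red [248. 209.] 759 z [32. 33. 35.] [511.9 261.7] [81. 12.] 75.8
dark [222. 201.] 157 z [57. 63. 65.] [492.6 279.6] [31. 13.] 76.9
dark [326. 215.] 68 z [63. 64. 66.] [598.5 253.3] [32. 11.] 53.8
```

Emit:
{"method": "step_arm", "body": {"moves": [[0,0,0,2,3,40,0],[0,0,0,2,3,80,0],[0,0,0,2,3,115,0],[0,0,0,2,3,140,0],[0,0,0,2,3,149,0]]}}

```text
time: 13.95
tcp_pos: [594.7, 269.1, 35.5]
tool_rot: [-0.0, 0.779, 0.627, -0.002]
contact_force: [-0.0, -0.8, 0.9]
finger_gap: 0.502
grasp_force: 0.0
```

Emit:
{"method": "step_arm", "body": {"moves": [[0,0,0,0,0,0,-1],[0,0,0,0,0,0,-1],[0,0,0,0,0,0,-1],[0,0,0,0,0,0,-1],[0,0,0,0,0,0,-1]], "force": 30}}

```text
time: 14.45
tcp_pos: [597.0, 270.7, 39.2]
tool_rot: [0.0, 0.779, 0.627, 0.001]
contact_force: [0.0, -0.9, 3.6]
finger_gap: 0.163
grasp_force: 30.0
```

Emit:
{"method": "step_arm", "body": {"moves": [[0,0,0,0,0,-25,-1],[0,0,0,0,0,-65,-1],[0,0,0,0,0,-110,-1],[0,0,0,0,0,-145,-1],[0,0,0,-40,3,-145,-1]]}}

```text
time: 14.95
tcp_pos: [592.6, 239.4, 189.5]
tool_rot: [-0.001, 0.776, 0.63, 0.008]
contact_force: [-0.4, 0.5, -2.5]
finger_gap: 0.161
grasp_force: 30.0
```

Emit:
{"method": "step_arm", "body": {"moves": [[0,0,-0.05,-45,4,0,-1],[0,0,-0.11,-90,8,0,-1],[0,0,-0.17,-135,12,0,-1],[0,0,-0.23,-180,16,0,-1],[0,0,-0.28,-225,20,0,-1]]}}

```text
time: 15.45
tcp_pos: [560.8, 4.8, 182.8]
tool_rot: [-0.0, 0.683, 0.73, -0.0]
contact_force: [1.5, 0.6, -3.0]
finger_gap: 0.157
grasp_force: 30.0
```

```bash
cat > go.py <<'E'
import sys
from h import *
s=sense();R=Ro.from_quat(np.array(s['tool_rot']),scalar_first=True).as_matrix()
y=R[:,1];yaw=np.arctan2(y[1],y[0]);t=np.array([float(a) for a in sys.argv[1:4]]);
print('tcp',np.round(s['tcp_pos'],1),'yaw',np.degrees(yaw).round(2),'tool shift',np.round(R.T@(t-s['tcp_pos']),1),'az',np.round(yaw-np.radians(float(sys.argv[4])),3),'gap',round(s['finger_gap'],3),'F',np.round(s['contact_force'],1))
E
python3 go.py 552.5 -48.7 120 3.5
```

```text
tcp [560.8   4.8 182.8] yaw 3.81 tool shift [-52.8 -11.8  62.8] az 0.005 gap 0.157 F [ 1.5  0.6 -3. ]
```

Emit:
{"method": "step_arm", "body": {"moves": [[0,0,0,-25,-6,0,-1],[0,0,0.005,-50,-11,0,-1],[0,0,0.005,-51,-11,30,-1],[0,0,0.005,-51,-11,70,-1],[0,0,0.005,-51,-11,75,-1]]}}

```text
time: 15.95
tcp_pos: [549.8, -45.3, 103.8]
tool_rot: [-0.004, 0.686, 0.728, -0.003]
contact_force: [-2.4, 0.1, -2.7]
finger_gap: 0.162
grasp_force: 30.0
```

Emit:
{"method": "step_arm", "body": {"moves": [[0,0,0,0,0,0,-1],[0,0,0,0,0,0,-1],[0,0,0,0,0,0,-1],[0,0,0,0,0,0,-1],[0,0,0,0,0,0,-1]]}}

```text
time: 16.45
tcp_pos: [554.7, -44.9, 108.9]
tool_rot: [0.001, 0.686, 0.728, 0.001]
contact_force: [-0.3, 0.4, -2.0]
finger_gap: 0.158
grasp_force: 30.0
```

```bash
python3 go.py 552.5 -48.7 45 3.5; python3 - <<'E'
from h import *
im,d,W,s=wrist('w5.png');m=masks(im);fins(m,W,('red','dark'),(450,650,-130,40),130)
E
```

```text
tcp [554.7 -44.9 108.9] yaw 3.39 tool shift [-3.6 -2.5 63.9] az -0.002 gap 0.158 F [-0.3  0.4 -2. ]
tcp [554.7 -44.9 108.9] yaw 3.39 tilt [ 0.0018 -0.0001]
red [241.  93.] 414 z [105. 111. 115.] [507.8  36.8] [21.  6.] 0.0
red [278. 200.] 1181 z [102. 103. 104.] [530.2 -25.5] [13. 42.] 6.1
red [362. 200.] 1163 z [102. 103. 105.] [577. -23.] [42. 13.] 88.8
red [320. 232.] 655 z [135. 136. 137.] [553.7 -27.3] [11. 14.] 3.4
red [320. 288.] 503 z [135. 136. 137.] [555.3 -57. ] [11. 15.] 3.4
dark [320. 226.] 850 z [122. 132. 136.] [553.6 -25.1] [33. 20.] 2.9
```

View pics/w5.png

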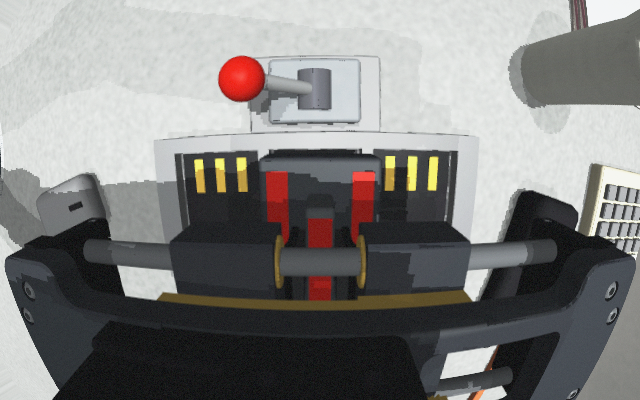

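The held pack at (320,220) hangs square just short of the middle pocket. I'll check the pocket rims from the earlier frame.

```bash
python3 - <<'E'
from h import *
a=np.radians(3.5);ex=np.array([np.cos(a),np.sin(a)]);ey=np.array([-ex[1],ex[0]])
for fn in('w1','w3'):
    W=np.load(fn+'.npz')['W'];q=W[...,:2]-[552.5,-48.7];X=q@ex;Y=q@ey;Z=W[...,2]
    for k in(0,84):
        r=(abs(X-k)<42)&(abs(Y)<62)
        rim=(Z>20)&(Z<28);fl=(Z<15)&(Z>5)
        c=abs(Y-25)<15;xs=X[(abs(X-k)<42)&c&fl];ys=Y[(abs(X-k)<25)&fl&(abs(Y)<60)]
        ru=Y[(abs(X-k)<25)&rim&(Y>40)&(Y<75)];rd=Y[(abs(X-k)<25)&rim&(Y<-40)&(Y>-75)]
        rl=X[rim&c&(X>k-50)&(X<k-33)];rr=X[rim&c&(X<k+50)&(X>k+33)]
        f=lambda v,ps:np.percentile(v,ps).round(1).tolist() if len(v)>20 else None
        print(fn,k,'floor x',f(xs,[1,99]),'y',f(ys,[1,99]),'rimY',f(ru,[2,98]),f(rd,[2,98]),'rimX',f(rl,[2,98]),f(rr,[2,98]))
E
```

```text
w1 0 floor x [-38.9, -37.4] y [49.6, 51.9] rimY [51.6, 63.9] [-61.3, -53.8] rimX [-49.2, -38.5] [36.1, 45.5]
w1 84 floor x [48.5, 120.8] y [-52.7, 50.9] rimY [52.8, 65.2] [-61.5, -52.1] rimX [36.1, 45.5] [120.3, 133.7]
w3 0 floor x [-35.6, 37.0] y [-52.9, 50.2] rimY [52.0, 65.0] [-59.5, -52.3] rimX [-47.9, -38.6] [35.9, 45.5]
w3 84 floor x [52.0, 121.0] y [-36.1, 51.2] rimY [52.8, 65.3] None rimX [35.9, 45.5] [120.1, 133.7]
```

Emit:
{"method": "step_arm", "body": {"moves": [[0,0,0,-4,-4,15,-1],[0,0,0,-4,-4,30,-1],[0,0,0,-4,-4,40,-1],[0,0,0,-4,-4,45,-1],[0,0,0,-4,-4,45,-1]]}}

```text
time: 17.0
tcp_pos: [550.1, -49.1, 62.4]
tool_rot: [-0.0, 0.686, 0.728, -0.0]
contact_force: [-0.4, -0.6, -2.8]
finger_gap: 0.162
grasp_force: 30.0
```

```bash
python3 go.py 551.3 -49 45 3.5
```

```text
tcp [550.1 -49.1  62.4] yaw 3.4 tool shift [-0.   1.2 17.4] az -0.002 gap 0.162 F [-0.4 -0.6 -2.8]
```

Emit:
{"method": "step_arm", "body": {"moves": [[0,0,0,0,1,4,-1],[0,0,0,0,1,8,-1],[0,0,0,0,1,12,-1],[0,0,0,0,1,15,-1],[0,0,0,0,1,17,-1]]}}

```text
time: 17.5
tcp_pos: [551.2, -49.2, 45.6]
tool_rot: [-0.0, 0.686, 0.728, -0.0]
contact_force: [-0.7, 0.1, -3.0]
finger_gap: 0.156
grasp_force: 30.0
```

Emit:
{"method": "step_arm", "body": {"moves": [[0,0,0,0,0,1,-1],[0,0,0,0,0,2,-1],[0,0,0,0,0,2,-1],[0,0,0,0,0,2,-1],[0,0,0,0,0,2,-1]]}}

```text
time: 18.0
tcp_pos: [551.4, -49.2, 44.2]
tool_rot: [0.0, 0.686, 0.728, 0.0]
contact_force: [-1.0, -0.6, 1.6]
finger_gap: 0.155
grasp_force: 30.0
```

Emit:
{"method": "step_arm", "body": {"moves": [[0,0,0,0,0,0,0],[0,0,0,0,0,0,0],[0,0,0,0,0,0,0],[0,0,0,0,0,-20,0],[0,0,0,0,0,-60,0]]}}

```text
time: 18.5
tcp_pos: [549.0, -49.1, 101.9]
tool_rot: [-0.003, 0.686, 0.728, -0.002]
contact_force: [-0.2, -0.6, 0.0]
finger_gap: 0.473
grasp_force: 0.0
```

Emit:
{"method": "step_arm", "body": {"moves": [[0,0,0,0,0,-40,0],[0,0,0,0,0,-80,0],[0,0,0,0,0,-90,0],[0,0,0,0,0,-90,0],[0,0,0,0,0,-90,0]]}}

```text
time: 19.0
tcp_pos: [550.4, -49.2, 192.7]
tool_rot: [-0.001, 0.686, 0.728, -0.001]
contact_force: [-0.0, -0.2, -0.9]
finger_gap: 0.5
grasp_force: 0.0
```

```bash
python3 - <<'E'
from h import *
im,d,W,s=wrist('w6.png');m=masks(im);fins(m,W,('red','dark'),(450,650,-130,20),70)
E
python3 go.py 487 267 190 -13.5
```

```text
tcp [550.4 -49.2 192.7] yaw 3.38 tilt [-0.0019  0.    ]
red [298. 188.] 851 z [37. 38. 40.] [527.5 -51.3] [12. 82.] 3.4
red [344. 194.] 749 z [37. 38. 40.] [575.5 -53.1] [12. 73.] 4.4
red [321. 196.] 586 z [70. 71. 72.] [551.1 -49.7] [10. 50.] 3.6
dark [316. 177.] 61 z [65. 69. 70.] [545.  -36.1] [38. 12.] 73.0
dark [323. 210.] 119 z [68. 69. 71.] [551.5 -51.4] [14. 56.] 3.7
tcp [550.1 -49.2 192.1] yaw 3.38 tool shift [319.4 -44.3   2.4] az 0.295 gap 0.495 F [-0.3  0.9 -0.4]
```

Pack one is fully home, with block top at 38 mm, fin at 70 mm and yaw 3.5°. Next, the second spent pack.

Emit:
{"method": "step_arm", "body": {"moves": [[0,0,0,40,-5,0,0],[0,0,0,85,-11,0,0],[0,0,0,130,-18,0,0],[0,0,0,175,-24,0,0],[0,0,0,220,-30,0,0]]}}

```text
time: 19.55
tcp_pos: [506.8, 169.8, 192.0]
tool_rot: [-0.001, 0.686, 0.728, -0.002]
contact_force: [1.3, 0.3, 1.1]
finger_gap: 0.5
grasp_force: 0.0
```

Emit:
{"method": "step_arm", "body": {"moves": [[0,0,0.08,40,-5,0,0],[0,0,0.16,80,-11,0,0],[0,0,0.24,99,-14,0,0],[0,0,0.295,99,-14,0,0],[0,0,0.295,99,-14,0,0]]}}

```text
time: 20.05
tcp_pos: [487.3, 267.0, 191.8]
tool_rot: [-0.0, 0.785, 0.62, -0.002]
contact_force: [-0.8, 0.0, -0.2]
finger_gap: 0.5
grasp_force: 0.0
```

```bash
python3 - <<'E'
from h import *
im,d,W,s=wrist('w7.png');m=masks(im);fins(m,W,('red','dark'),(330,690,195,360),65)
E
```

```text
tcp [487.3 267.  191.8] yaw -13.4 tilt [-0.0034 -0.0018]
red [299. 188.] 831 z [32. 33. 35.] [464.7 271.5] [83. 12.] 75.9
red [344. 191.] 779 z [32. 34. 35.] [511.5 259.8] [82. 12.] 75.6
red [322. 195.] 544 z [64. 66. 68.] [488.3 265.9] [49. 11.] 76.3
dark [320. 216.] 106 z [62. 64. 66.] [484.1 250.5] [28. 14.] 76.5
```

Emit:
{"method": "step_arm", "body": {"moves": [[0,0,0.01,-1,1,40,0],[0,0,0.01,-1,1,80,0],[0,0,0.01,-1,1,120,0],[0,0,0.01,-1,1,145,0],[0,0,0.01,-1,1,154,0]]}}

```text
time: 20.6
tcp_pos: [487.4, 263.0, 36.4]
tool_rot: [-0.0, 0.789, 0.615, -0.003]
contact_force: [-0.0, -0.2, -0.1]
finger_gap: 0.499
grasp_force: 0.0
```

Emit:
{"method": "step_arm", "body": {"moves": [[0,0,0,0,0,0,-1],[0,0,0,0,0,0,-1],[0,0,0,0,0,0,-1],[0,0,0,0,0,0,-1],[0,0,0,0,0,0,-1]], "force": 30}}

```text
time: 21.1
tcp_pos: [489.3, 266.0, 41.1]
tool_rot: [-0.0, 0.788, 0.615, 0.001]
contact_force: [-2.4, 0.2, 4.2]
finger_gap: 0.16
grasp_force: 30.0
```

```bash
python3 go.py 467.4 -54.2 190 3.5
```

```text
tcp [489.3 266.   41.1] yaw -14.09 tool shift [-315.7   56.7 -149.2] az -0.307 gap 0.16 F [-2.4  0.2  4.2]
```

Emit:
{"method": "step_arm", "body": {"moves": [[0,0,0,0,0,-25,-1],[0,0,0,0,0,-65,-1],[0,0,0,0,0,-110,-1],[0,0,0,0,0,-148,-1],[0,0,0,-40,7,-148,-1]]}}

```text
time: 21.6
tcp_pos: [489.1, 232.9, 194.3]
tool_rot: [-0.001, 0.786, 0.618, 0.008]
contact_force: [0.8, -0.7, -2.7]
finger_gap: 0.16
grasp_force: 30.0
```

Emit:
{"method": "step_arm", "body": {"moves": [[0,0,-0.05,-45,8,0,-1],[0,0,-0.12,-90,16,0,-1],[0,0,-0.19,-135,24,0,-1],[0,0,-0.25,-180,32,0,-1],[0,0,-0.305,-225,40,0,-1]]}}

```text
time: 22.1
tcp_pos: [469.4, -4.9, 187.8]
tool_rot: [0.0, 0.685, 0.729, -0.0]
contact_force: [1.3, -0.3, -3.2]
finger_gap: 0.155
grasp_force: 30.0
```

```bash
python3 go.py 467.4 -54.2 105 3.5
```

```text
tcp [469.4  -4.9 187.8] yaw 3.53 tool shift [-49.1  -5.   82.9] az 0.001 gap 0.155 F [ 1.3 -0.3 -3.2]
```

Emit:
{"method": "step_arm", "body": {"moves": [[0,0,0,-25,-3,0,-1],[0,0,0,-48,-5,0,-1],[0,0,0,-48,-5,35,-1],[0,0,0,-48,-5,70,-1],[0,0,0,-48,-5,80,-1]]}}

```text
time: 22.6
tcp_pos: [464.9, -51.4, 105.0]
tool_rot: [-0.003, 0.686, 0.728, -0.002]
contact_force: [-1.3, -0.6, -3.2]
finger_gap: 0.155
grasp_force: 30.0
```

Emit:
{"method": "step_arm", "body": {"moves": [[0,0,0,0,0,0,-1],[0,0,0,0,0,0,-1],[0,0,0,0,0,0,-1],[0,0,0,0,0,0,-1],[0,0,0,0,0,0,-1]]}}

```text
time: 23.1
tcp_pos: [468.8, -51.2, 108.8]
tool_rot: [0.001, 0.686, 0.728, 0.001]
contact_force: [-0.6, 0.2, -2.8]
finger_gap: 0.163
grasp_force: 30.0
```

```bash
python3 - <<'E'
from h import *
im,d,W,s=wrist('w8.png');m=masks(im);fins(m,W,('red',),(400,520,-130,30),135)
E
python3 go.py 467.4 -54.2 61 3.5
```

```text
tcp [468.8 -51.2 108.8] yaw 3.39 tilt [ 0.0019 -0.0002]
red [278. 200.] 1177 z [100. 101. 103.] [444.5 -32.1] [14. 43.] 4.3
red [361. 200.] 1176 z [100. 101. 103.] [491.2 -29.5] [43. 14.] 88.1
red [319. 231.] 681 z [133. 134. 135.] [467.8 -33.6] [11. 15.] 2.8
red [320. 288.] 488 z [132. 134. 135.] [469.6 -63.8] [11. 14.] 4.1
tcp [468.7 -51.2 108.6] yaw 3.38 tool shift [-2.9 -1.5 47.6] az -0.002 gap 0.154 F [ 1.1  0.9 -3.3]
```

Emit:
{"method": "step_arm", "body": {"moves": [[0,0,0,-3,-1.5,15,-1],[0,0,0,-3,-1.5,30,-1],[0,0,0,-3,-1.5,40,-1],[0,0,0,-3,-1.5,44,-1],[0,0,0,-3,-1.5,44,-1]]}}

```text
time: 23.65
tcp_pos: [466.8, -54.2, 63.6]
tool_rot: [-0.0, 0.686, 0.728, -0.0]
contact_force: [-0.0, -0.6, -3.4]
finger_gap: 0.155
grasp_force: 30.0
```

```bash
python3 go.py 467.4 -54.2 45.6 3.5
```

```text
tcp [466.8 -54.2  63.6] yaw 3.39 tool shift [-0.   0.7 18. ] az -0.002 gap 0.155 F [-0.  -0.6 -3.4]
```

Emit:
{"method": "step_arm", "body": {"moves": [[0,0,0,0,0.5,4,-1],[0,0,0,0,0.5,8,-1],[0,0,0,0,0.5,12,-1],[0,0,0,0,0.5,15,-1],[0,0,0,0,0.5,17,-1]]}}

```text
time: 24.15
tcp_pos: [467.3, -54.3, 46.6]
tool_rot: [-0.0, 0.686, 0.728, -0.0]
contact_force: [0.3, -0.2, -4.2]
finger_gap: 0.159
grasp_force: 30.0
```

Emit:
{"method": "step_arm", "body": {"moves": [[0,0,0,0,0,1,-1],[0,0,0,0,0,2,-1],[0,0,0,0,0,2,-1],[0,0,0,0,0,2,-1],[0,0,0,0,0,2,-1]]}}

```text
time: 24.65
tcp_pos: [467.3, -54.2, 46.0]
tool_rot: [-0.0, 0.686, 0.728, -0.0]
contact_force: [-3.1, 0.8, 9.2]
finger_gap: 0.156
grasp_force: 30.0
```

Emit:
{"method": "step_arm", "body": {"moves": [[0,0,0,0,0,-1,0],[0,0,0,0,0,-1,0],[0,0,0,0,0,-1,0],[0,0,0,0,0,-20,0],[0,0,0,0,0,-60,0]]}}

```text
time: 25.15
tcp_pos: [465.2, -54.1, 103.2]
tool_rot: [-0.003, 0.686, 0.728, -0.002]
contact_force: [1.7, 0.0, 1.2]
finger_gap: 0.474
grasp_force: 0.0
```

Emit:
{"method": "step_arm", "body": {"moves": [[0,0,0,0,0,-40,0],[0,0,0,0,0,-80,-1],[0,0,0,0,0,-90,-1],[0,0,0,0,0,-90,-1],[0,0,0,0,0,-90,-1]], "force": 20}}

```text
time: 25.65
tcp_pos: [466.5, -54.3, 193.8]
tool_rot: [-0.001, 0.686, 0.728, -0.001]
contact_force: [-0.5, -0.4, 0.3]
finger_gap: 0.22
grasp_force: 0.0
```

```bash
python3 - <<'E'
from h import *
im,d,W,s=wrist('w9.png');m=masks(im);fins(m,W,('red','dark'),(400,650,-130,20),70)
b=m['red']&(W[...,2]>90)&(W[...,2]<130)&(W[...,1]>20)&(W[...,1]<75);print('ball',np.nanmedian(W[b],0).round(1))
for n in('scene','side'):
    im,d=grab(n,n+'2.png');W=unproj(n,d);m=masks(im);print(n)
    fins(m,W,('red',),(320,680,185,370),68);fins(m,W,('green',),(330,680,-360,-200),65)
E
python3 go.py 470 46 192 0
```

```text
tcp [466.5 -54.3 193.8] yaw 3.38 tilt [-0.0019  0.0001]
red [298. 188.] 874 z [37. 39. 40.] [443.2 -56.1] [12. 83.] 2.7
red [343. 191.] 798 z [37. 38. 40.] [491.3 -53.3] [12. 83.] 4.1
red [378. 186.] 778 z [37. 38. 40.] [527.2 -48.4] [12. 77.] 3.3
red [420. 186.] 707 z [37. 38. 40.] [575.2 -44.9] [13. 76.] 3.3
red [321. 196.] 576 z [70. 71. 72.] [467.2 -54.6] [11. 49.] 3.3
red [407. 196.] 525 z [70. 71. 72.] [556.5 -49.6] [22. 49.] 3.0
dark [323. 169.] 71 z [63. 68. 71.] [466.6 -35.2] [13. 22.] 3.3
dark [400. 193.] 119 z [62. 66. 70.] [545.  -48.5] [57.  6.] 88.2
dark [322. 215.] 98 z [68. 69. 70.] [468.2 -65.6] [14. 36.] 3.7
ball [505.1  44.6 113.4]
scene
green [251. 161.] 71 z [29. 34. 37.] [ 459.9 -280.4] [14. 87.] 2.2
green [222. 176.] 75 z [29. 34. 38.] [ 568.5 -280.6] [16. 89.] 2.4
side
green [403. 255.] 122 z [32. 66. 71.] [ 558.2 -279.5] [38. 85.] 1.7
green [393. 265.] 125 z [32. 35. 39.] [ 521.7 -281.7] [17. 87.] 1.9
green [378. 277.] 167 z [32. 39. 70.] [ 450.4 -282.4] [39. 84.] 3.8
green [368. 288.] 137 z [32. 35. 39.] [ 414.  -281.9] [16. 86.] 0.1
tcp [466.3 -54.2 193.2] yaw 3.39 tool shift [99.8  9.6  1.2] az 0.059 gap 0.088 F [ 0.2 -0.  -0.4]
```

View pics/w9.png

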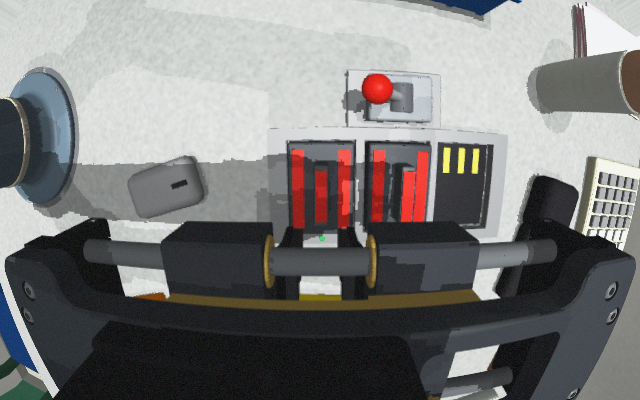

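Both red packs are seated, at (320,185) and (400,185), and the crate is empty. The lever ball at (377,88) is OFF. Now I'll switch on from the robot's side.

Emit:
{"method": "step_arm", "body": {"moves": [[0,0,0,40,-2,0,-1],[0,0,0,80,-4,0,-1],[0,0,0,101,-6,30,-1],[0,0,0,101,-6,70,-1],[0,0,0,101,-6,105,-1]]}}

```text
time: 26.3
tcp_pos: [454.5, 47.1, 87.8]
tool_rot: [-0.001, 0.685, 0.728, -0.0]
contact_force: [0.9, 0.3, -0.0]
finger_gap: 0.007
grasp_force: 0.0
```

Emit:
{"method": "step_arm", "body": {"moves": [[0,0,0,0,10,0,-1],[0,0,0,0,25,0,-1],[0,0,0,0,40,0,-1],[0,0,0,0,55,0,-1],[0,0,0,0,70,0,-1]]}}

```text
time: 26.8
tcp_pos: [527.0, 50.3, 91.2]
tool_rot: [0.0, 0.686, 0.727, 0.0]
contact_force: [-0.4, 0.2, 2.1]
finger_gap: 0.006
grasp_force: 0.6
```

Emit:
{"method": "step_arm", "body": {"moves": [[0,0,0,0,4,0,-1],[0,0,0,0,8,0,-1],[0,0,0,0,12,0,-1],[0,0,0,0,16,0,-1],[0,0,0,0,18,0,-1]]}}

```text
time: 27.3
tcp_pos: [543.3, 51.4, 90.0]
tool_rot: [-0.0, 0.686, 0.728, -0.0]
contact_force: [-1.3, 0.0, -0.2]
finger_gap: 0.004
grasp_force: 0.3
```

Emit:
{"method": "step_arm", "body": {"moves": [[0,0,0,0,2,0,-1],[0,0,0,0,4,0,-1],[0,0,0,0,6,0,-1],[0,0,0,0,8,0,-1],[0,0,0,0,8,0,-1]]}}

```text
time: 27.8
tcp_pos: [551.7, 51.9, 89.9]
tool_rot: [0.0, 0.686, 0.728, 0.0]
contact_force: [0.0, -0.6, -0.2]
finger_gap: 0.008
grasp_force: 0.1
```

Emit:
{"method": "step_arm", "body": {"moves": [[0,0,0,0,1,0,-1],[0,0,0,0,2,0,-1],[0,0,0,0,3,0,-1],[0,0,0,0,4,0,-1],[0,0,0,0,4,0,-1]]}}

```text
time: 28.3
tcp_pos: [555.4, 52.1, 89.9]
tool_rot: [0.0, 0.686, 0.728, 0.0]
contact_force: [-1.0, 0.3, 0.1]
finger_gap: 0.008
grasp_force: 0.3
```

Emit:
{"method": "step_arm", "body": {"moves": [[0,0,0,0,1,0,-1],[0,0,0,0,2,0,-1],[0,0,0,0,3,0,-1],[0,0,0,0,4,0,-1],[0,0,0,0,4,0,-1]]}}

```text
time: 28.8
tcp_pos: [559.5, 52.4, 90.0]
tool_rot: [0.0, 0.686, 0.728, 0.0]
contact_force: [-0.5, 0.2, 0.2]
finger_gap: 0.006
grasp_force: 0.3
```

Emit:
{"method": "step_arm", "body": {"moves": [[0,0,0,0,1,0,-1],[0,0,0,0,2,0,-1],[0,0,0,0,3,0,-1],[0,0,0,0,4,0,-1],[0,0,0,0,4,0,-1]]}}

```text
time: 29.3
tcp_pos: [561.4, 52.4, 89.7]
tool_rot: [-0.001, 0.686, 0.728, -0.002]
contact_force: [-6.9, -1.0, 3.9]
finger_gap: 0.002
grasp_force: 3.1
```

Emit:
{"method": "step_arm", "body": {"moves": [[0,0,0,0,1,0,-1],[0,0,0,0,2,0,-1],[0,0,0,0,3,0,-1],[0,0,0,0,3,0,-1],[0,0,0,0,3,0,-1]]}}

```text
time: 29.8
tcp_pos: [561.6, 52.4, 89.6]
tool_rot: [-0.003, 0.686, 0.728, -0.004]
contact_force: [-12.4, -0.7, 9.1]
finger_gap: 0.009
grasp_force: 6.4
```

Emit:
{"method": "step_arm", "body": {"moves": [[0,0,0,0,-15,0,-1],[0,0,0,0,-40,-10,-1],[0,0,0,0,-60,-50,-1],[0,0,0,0,-60,-90,-1],[0,0,0,0,-60,-120,-1]]}}

```text
time: 30.3
tcp_pos: [507.5, 49.5, 213.0]
tool_rot: [0.002, 0.686, 0.728, 0.002]
contact_force: [0.6, -0.0, 0.0]
finger_gap: 0.004
grasp_force: 0.0
```

Emit:
{"method": "step_arm", "body": {"moves": [[0,0,0,0,0,0,-1],[0,0,0,0,0,0,-1],[0,0,0,0,0,0,-1],[0,0,0,0,0,0,-1],[0,0,0,0,0,0,-1]]}}

```text
time: 30.8
tcp_pos: [505.9, 49.1, 208.8]
tool_rot: [-0.001, 0.686, 0.728, -0.001]
contact_force: [0.7, -0.3, -0.2]
finger_gap: 0.008
grasp_force: 0.0
```

```bash
python3 - <<'E'
from h import *
im,d,W,s=wrist('w10.png');m=masks(im);fins(m,W,('red',),(400,650,-130,20),70)
b=m['red']&(W[...,2]>90)&(W[...,2]<130)&(W[...,1]>20)&(W[...,1]<75);print('ball',np.nanmedian(W[b],0).round(1))
grab('side','side3.png')
E
```

```text
tcp [505.9  49.1 208.8] yaw 3.39 tilt [-0.002  -0.0001]
ball [580.6  53.3 113.4]
```

View pics/side3.png

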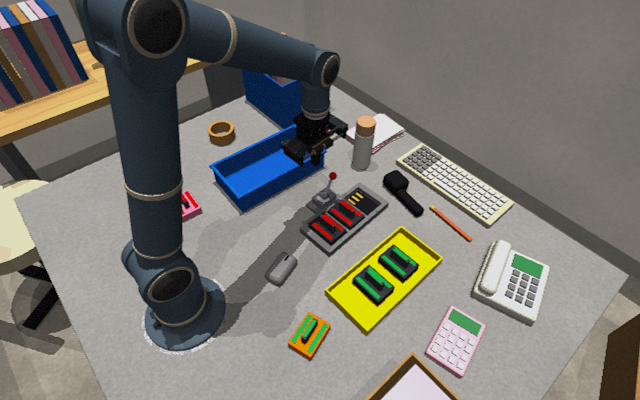

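Lever is ON at (331,176), with 76 mm of ball travel, which is the full swing. The red packs are in the dock, the green packs in the tray and the crate is empty. The thermos and scanner stand where they were.

```bash
python3 -c "
from rig import arm
print(arm.hand_in())"
```

```text
the job is handed in; nothing more can be done
None
```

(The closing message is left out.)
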